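# Put the weight set back in order

### The job

Put the weight set beside the balance back in order: each of the three knobbed steel weights belongs fully down in the round pocket bored to its size, but the largest and the smallest have been put in each other's places, and a small hexagonal iron weight sits in the pocket of the middle one, which stands in the metal tray. The small hexagonal weight goes into that tray, to stay there with the larger hexagonal one. Use the flat felt-topped block or clear bench for anything you must set aside, keep every weight upright, and set each one down rather than dropping it.

Things in the scene. Friction and masses are not known exactly. Their poses are not given: they have to be found in the camera images.
- weight_small: smallest steel weight: plain cylinder 18 mm across, 26 mm high, then a neck 7 mm across, 4 mm high, and a knob 12 mm across, 10 mm high (40 mm in all), about 55 g. At the start it stands loose in the largest pocket. Origin: centre of its underside, z up. Grip the body or the knob from above; the body's upper part stands clear of block and tray.
- weight_mid: middle steel weight: cylinder 32 mm across, 31 mm high, neck 11 mm across, 5 mm high, knob 18 mm across, 12 mm high (48 mm in all), about 200 g. At the start it stands in the metal tray. Origin: centre of its underside, z up. Grip the body or the knob from above; the body's upper part stands clear of block and tray.
- weight_large: largest steel weight: cylinder 46 mm across, 38 mm high, neck 16 mm across, 6 mm high, knob 26 mm across, 14 mm high (58 mm in all), about 500 g. At the start it stands on top of the block with the smallest pocket, too wide to go in. Origin: centre of its underside, z up. Grip the body or the knob from above; the body's upper part stands clear of block and tray.
- hex_small: small dark iron hexagonal weight, flat-topped, 32 mm across flats (37 mm across corners), 31 mm high, about 200 g. At the start it stands in the middle-sized pocket. Origin: centre of its underside, z up; two of its flats face its own +y and -y, the others lie at 60 degree turns.
- hex_large: larger dark iron hexagonal weight, 46 mm across flats (53 mm across corners), 38 mm high, about 450 g; it stands at one end of the metal tray, where it belongs, and need not be moved. Origin: centre of its underside, z up; flats face its +y and -y.
- seat_small: beech block 72 x 72 x 30 mm, fixed in the low black case (four lie 2 x 2 in it, 74 mm apart, which lies where varies); this one has a round pocket 30 mm across, 12 mm deep, with chamfered mouth, in the middle of its top, for the smallest weight. Origin: centre of its underside, z up, sides along x and y; pocket floor 18 mm and top 30 mm above the origin.
- seat_mid: beech block 72 x 72 x 30 mm, fixed in the low black case (four lie 2 x 2 in it, 74 mm apart, which lies where varies); this one has a round pocket 44 mm across, 12 mm deep, for the middle weight. Origin and heights as for seat_small.
- seat_large: beech block 72 x 72 x 30 mm, fixed in the low black case (four lie 2 x 2 in it, 74 mm apart, which lies where varies); this one has a round pocket 58 mm across, 12 mm deep, for the largest weight. Origin and heights as for seat_small.
- rest_block: beech block 72 x 72 x 30 mm, fixed in the low black case (four lie 2 x 2 in it, 74 mm apart, which lies where varies); this one has no pocket but a flat grey felt top, empty at the start: a place to set a weight down meanwhile. Origin: centre of its underside, z up; top 30 mm above it.
- tray: shallow metal tray 100 x 145 mm, walls 3 mm thick, 18 mm high, fixed to the bench. Origin: centre of its underside; long side along its y, floor 3 mm above the origin. The larger hexagonal weight stands about 40 mm to +y of its centre, the middle knobbed weight about 28 mm to -y; the small hexagonal weight has room only once the knobbed one is out.
Mind the look-alikes: they are no part of the job. What is shaped like the hex_large but green or purple is not meant. What is shaped like the weight_mid but red is not meant.

How it is judged (in metres and radians):
At the end, for the whole second after the job is handed in: Each knobbed weight stands on the floor of its own pocket (centres within 10 mm, underside under 4 mm above the floor); both hexagonal weights stand on the tray floor inside its walls; all upright within 0.15 rad, released, at rest (horizontal distance between weight_small and seat_small below 0.01 m and z of weight_small in the frame of seat_small below 0.022 m and horizontal distance between weight_mid and seat_mid below 0.01 m and z of weight_mid in the frame of seat_mid below 0.022 m and horizontal distance between weight_large and seat_large below 0.01 m and z of weight_large in the frame of seat_large below 0.022 m and x of hex_small in the frame of tray between -0.047 and 0.047 m and y of hex_small in the frame of tray between -0.07 and 0.07 m and z of each of hex_small, hex_large in the frame of tray below 0.01 m and x of hex_large in the frame of tray between -0.047 and 0.047 m and y of hex_large in the frame of tray between -0.07 and 0.07 m and angle between each of weight_small, weight_mid, weight_large, hex_small, hex_large's own z axis and vertical below 0.15 rad and linear speed of each of weight_small, weight_mid, weight_large, hex_small, hex_large below 0.02 m/s); the robot touches nothing.
It fails at once if a weight is tipped over (more than 0.7 rad) (angle between any of weight_small, weight_mid, weight_large, hex_small, hex_large's own z axis and vertical above 0.7 rad).
It fails at once if a weight is dropped or flung: moves faster than 0.8 m/s with its underside less than 60 mm above the bench ((height (world z) of weight_small below 0.06 m and linear speed of weight_small above 0.8 m/s) or (height (world z) of weight_mid below 0.06 m and linear speed of weight_mid above 0.8 m/s) or (height (world z) of weight_large below 0.06 m and linear speed of weight_large above 0.8 m/s) or (height (world z) of hex_small below 0.06 m and linear speed of hex_small above 0.8 m/s) or (height (world z) of hex_large below 0.06 m and linear speed of hex_large above 0.8 m/s)).
It also fails if it takes over 115 s, if anything falls off the work surface, if the arm or the gripper's body presses on something with over 40 N, if the wrist force passes 120 N, or if a joint passes its speed limit or range.

### The arm

A 6-joint arm with a two-finger parallel gripper is mounted at the origin on a cart in front of the work surface, level with it; the furniture and walls round the work are solid. World frame = base frame: x ahead of the robot, y to its left, z up, the work surface at z = 0. Lengths are in mm, angles in rad, forces in N, time in s.
With the tool pointing down it reaches from about 350 to 1000 mm from the base axis. Payload 7.1 kg.
Tool frame: the origin (TCP) lies midway between the tips of the shut fingers; the grasp point (between the pads) lies r.tcp_to_grasp behind it (r.tcp_to_grasp is the distance from the TCP to the grasp point, in mm); z points along the fingers, y is the line along which they close (so a half turn about z gives the same grasp; the last joint's range is limited). The gripper opens to 85 mm and grips with 20 to 120 N. Pads are 22 mm wide; open, the fingers measure 114 mm over their backs; the gripper's body (76 mm by 85 mm) begins 54 mm behind the grasp point. The pads swing forward as they close: fully open they stand 13 mm farther back than shut.
Start: joints at [-1.364, 0.423, 1.63, -0, 1.089, -0.019], TCP at [139.948, -609.114, 231.319] pointing down, gripper open.
Joint ranges: [-3, 3], [-0.9, 2.11], [0.09, 2.58], [-1.31, 4.45], [0.11, 2.69], [-2.54, 2.54]. Speed limits (rad/s): [2.39, 2.39, 3.01, 3.14, 3.14, 3.14].

### API

Orientations are given as a 3x3 rotation matrix whose columns are the frame's x, y, z axes.
In Python, from plant import telemetry, viewer, close_job, finder, r gives the robot as it stands.
- The arm moves only by the tool send_rows, never from a script. Its argument "deltas" is one flat list of numbers, 7 for each row, row after row: the turn, a rotation vector about the tool's x, y, z as a fraction of full scale, then the shift along the tool's x, y, z as a fraction of full scale, then the opening, from 0 (shut) to 1 (fully open). A call has 1 to 5 rows; each row is the pose to reach, as a shift and turn from the pose commanded when the call began, along the tool's axes at that moment; what a row does not reach only later rows make up. Full scale, the value 1, is 400 mm for a shift and 30 degrees for a turn. A row lasts 1/8 s, in which the tool goes at most 62.5 mm and 10.7 degrees, less where a joint would pass 70% of its speed; a pose out of reach is approached as far as the arm can. A call with a number of a shift or a turn outside -1 to 1 is refused whole. A call with a gripper value outside its range is refused whole. The fingers move at their own pace and stop on an object; the grip force is fixed at half the most. Time passes only in rows, so rows that repeat a pose let the fingers close. It gives the time, the measured TCP pose, the force, the opening and the grip force at its end, in the units of the state.
- telemetry.read_state(): the state, without advancing time (a new reading comes with each control period).
- viewer.get_image(name): name is "scene" or "top"; returns (picture, depth): 480x640x3 uint8, red, green, blue; 480x640 float32, mm along the optical axis (not along the pixel's ray), 0 where there is no reading.
- viewer.camera_model(name): a dict with "fx", "fy", "cx", "cy" (pixels), "k1" (the pictures are not rectified: a ray, as slopes to the right and down, at radius r is drawn at 1 + k1 r^2 times it, then the intrinsics apply), "world_to_cam" (4x4, takes a point from world to camera coordinates). Camera axes: x right, y up, looking along -z (the intrinsics and any distortion apply to the point x, -y, -z); pixel columns grow to the right and rows downward; lengths in mm; the calibration is good to about 2 mm. A picture is of the moment at which its call begins. camera_model takes no time and is no camera call.
- close_job(): hands the job in; it is judged then, once.
Trained networks look in the newest picture that a camera, given by its name, has taken for a name from the list of things; names that differ only in an ending like _2 or _b are one class to them, and where a whole thing is asked for, a point or a joint stands for the part that bears it (a point fixed in the world has none). Each returns a list of dicts, best first, with "conf" (0 to 1); they miss things now and then, are a little off and sometimes report something else, mostly with a low value. They report only what shows in the picture. A call takes as long as a camera call. They do not tell look-alikes from the thing itself.
- finder.masks_of(label, camera): "region" (480x640 bool, what is visible of it) and "pixel" ([column, row] in pixels, amid what is visible of it).
The state is a dict: "time": time; "joints": joint angles; "joint_vel": joint speeds; "joint_torque": joint torques, N m; "tcp_pos": TCP position; "eef_rot": TCP orientation; "ft_force": force on the tool from outside, world axes, zero at the start; "torque": the same for the moment, N m; "grip_width": opening from 0.0 (shut) to 1.0 (fully open); "grip_force": force on a finger pad.
Only numpy, scipy, OpenCV 4.12 (cv2) and the standard library are available. Lean on these libraries where they do the work, as an engineer would, in place of code of your own. Each camera call takes 0.05 s, during which the arm holds its last target. There are 200 camera calls.

## Working session

There is one attempt and no reset: what is moved stays moved. The work goes in short steps, Python scripts to look and compute and a tool call to move; the robot and the scene stay as the last step left them, time stands still between calls to the robot, and variables do not carry over. Pictures are saved under pics/ and viewed, at most 14 in all, crops included, and the job is handed in when it is done.

Besides the shell and the picture viewer there is one more tool, called after "Request:" as name(argument=value, ...) on one line, values as JSON. send_rows: Moves the arm, as the interface text tells. Its arguments: {"type":"object","properties":{"deltas":{"type":"array"}},"required":["deltas"]}

```bash
ls; mkdir -p pics
python3 - <<'E'
from plant import telemetry, viewer, r
import cv2
s=telemetry.read_state()
for k,v in s.items(): print(k,v)
print(r.tcp_to_grasp)
for n in("scene","top"):
    p,d=viewer.get_image(n); cv2.imwrite(f"pics/{n}0.png",p[:,:,::-1]); print(viewer.camera_model(n))
E
```

```text
pics
time 0.0
joints [-1.36396468e+00  4.23850604e-01  1.63071424e+00  2.76118078e-05
  1.08859300e+00 -1.90356913e-02]
joint_vel [-1.67548249e-03 -6.09701085e-04  9.56930301e-04  9.26775659e-05
  6.97502850e-04 -1.66894565e-03]
joint_torque [-1.86781283e-03 -5.57383418e+01 -2.81741685e+01  7.17793569e-05
  7.40540097e-03 -2.85626840e-05]
tcp_pos [ 139.86547212 -608.57526678  230.5300705 ]
eef_rot [[ 9.74603112e-01  2.23939021e-01 -2.97485783e-04]
 [ 2.23939212e-01 -9.74601902e-01  1.53685492e-03]
 [ 5.42315768e-05 -1.56444232e-03 -9.99998775e-01]]
ft_force [-0.27764401 -0.92447463  0.940408  ]
torque [ 0.02443708 -0.01228796  0.02491814]
grip_force 0.0
grip_width 1.0011500987748823
18.700000000000003
{'fx': 511.78169404754243, 'fy': 511.78169404754243, 'cx': 319.9924511606892, 'cy': 238.8612056291383, 'k1': -0.09739972279489653, 'world_to_cam': array([[-7.33577558e-01, -6.79458212e-01,  1.41599334e-02,
         3.44541557e+02],
       [ 4.16575164e-01, -4.33098103e-01,  7.99306678e-01,
        -2.47329742e+02],
       [-5.36962846e-01,  5.92252118e-01,  6.00756465e-01,
        -7.46405781e+02],
       [ 0.00000000e+00,  0.00000000e+00,  0.00000000e+00,
         1.00000000e+00]])}
{'fx': 480.60689893877833, 'fy': 480.60689893877833, 'cx': 316.7580286016787, 'cy': 233.52189723233099, 'k1': -0.04775461864101957, 'world_to_cam': array([[ 1.33226287e-02, -9.99870919e-01,  8.98064187e-03,
         2.90440325e-01],
       [ 9.96450981e-01,  1.40225395e-02,  8.29988581e-02,
        -5.02534889e+02],
       [-8.31140760e-02,  7.84300643e-03,  9.96509176e-01,
        -1.00230718e+03],
       [ 0.00000000e+00,  0.00000000e+00,  0.00000000e+00,
         1.00000000e+00]])}
```

View pics/scene0.png

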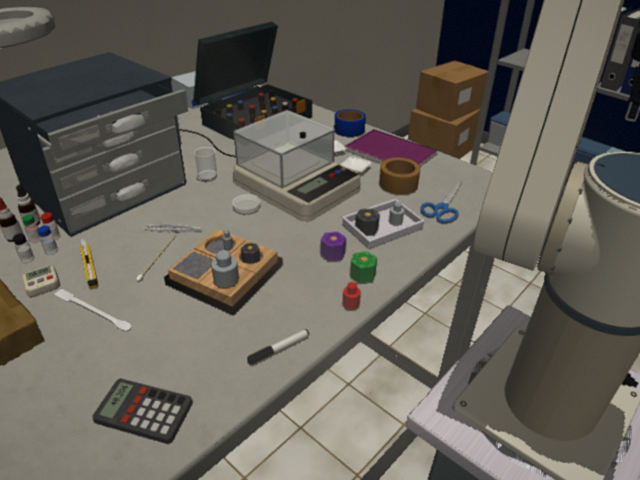

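View pics/top0.png

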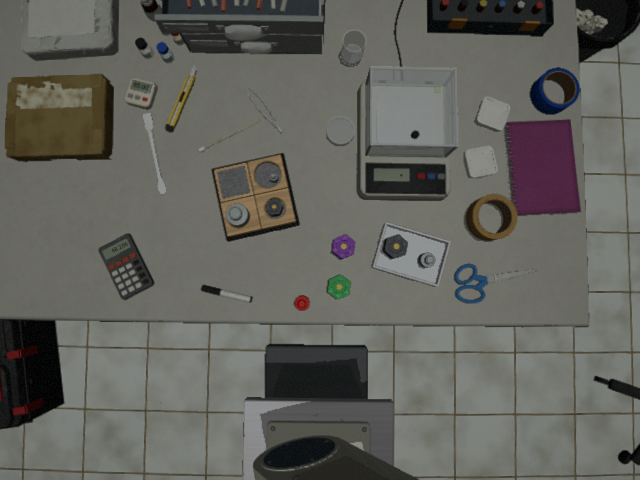

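The scene view shows the case at about (225,268) and the tray at (383,222). In the top view, the case holds the large weight at (237,214), hex_small at (275,207), the small weight at (272,177) and felt at (233,180). The tray has hex_large at (396,246) and mid at (427,260). The look-alikes are at (343,246), (339,287) and (302,303).

```bash
cat > h.py <<'E'
import numpy as np, cv2
from plant import telemetry, viewer, finder, r
def cloud(n,d):
    m=viewer.camera_model(n); v,u=np.mgrid[0:480,0:640].astype(float)
    K=np.array([[m['fx'],0,m['cx']],[0,m['fy'],m['cy']],[0,0,1]])
    s=cv2.undistortPoints(np.stack([u,v],-1).reshape(-1,1,2),K,np.array([m['k1'],0,0,0,0])).reshape(480,640,2)
    P=np.stack([s[...,0]*d,-s[...,1]*d,-d],-1); W=m['world_to_cam']
    P=(P-W[:3,3])@W[:3,:3]; P[d<=0]=np.nan
    return P
E
python3 - <<'E'
from h import *
for n in("top","scene"):
    p,d=viewer.get_image(n); P=cloud(n,d); np.save(n+"P.npy",P)
    b=P[(np.abs(P[...,2])<15)&(P[...,0]>400)&(P[...,0]<650)&(np.abs(P[...,1])<300)]; print(n,"bench z",np.median(b[:,2]))
    for l in "weight_small weight_mid weight_large hex_small hex_large seat_small seat_mid seat_large rest_block tray".split():
        for q in finder.masks_of(l,n)[:4]:
            M=P[q["region"]]; M=M[~np.isnan(M[:,0])]
            z=np.percentile(M[:,2],96); T=M[M[:,2]>z-4]
            T2=T[:,:2]; box=cv2.minAreaRect(T2.astype(np.float32))
            print(n,l,round(q["conf"],2),np.round(q["pixel"]),len(M),"ztop",np.round(z,1),"top mean",np.round(T2.mean(0),1),"rect",np.round(np.r_[box[0],box[1],box[2]],1))
E
```

```text
top bench z -0.7206038796954111
top weight_small 0.43 [271. 178.] 70 ztop 62.9 top mean [619.4 100.9] rect [619.  101.6   8.5   8.5   0.9]
top weight_mid 0.72 [426. 260.] 211 ztop 51.8 top mean [ 450.2 -226.6] rect [ 450.1 -226.3   13.8   15.3   62.8]
top weight_mid 0.72 [303. 303.] 193 ztop 48.7 top mean [355.7  37.5] rect [355.8  36.8  14.5  14.5  45.1]
top weight_large 0.81 [239. 214.] 452 ztop 93.6 top mean [535.9 172.2] rect [535.4 172.   21.9  24.1  89.5]
top hex_small 0.74 [272. 207.] 222 ztop 56.4 top mean [554.1  97.8] rect [554.6  97.9  30.6  31.4  10.1]
top hex_large 0.95 [340. 248.] 447 ztop 40.4 top mean [475.3 -47.6] rect [ 4.757e+02 -4.790e+01  4.630e+01  4.610e+01  1.000e-01]
top hex_large 0.86 [340. 284.] 412 ztop 41.0 top mean [391.9 -39.3] rect [392.4 -40.3  44.5  44.7  27.3]
top hex_large 0.72 [391. 245.] 480 ztop 43.2 top mean [ 477.9 -158.1] rect [ 477.6 -158.    48.5   45.    45.8]
top seat_small 0.69 [249. 219.] 806 ztop 37.7 top mean [536.1 164.7] rect [537.6 167.6  71.8  76.   13.1]
top seat_mid 0.94 [277. 217.] 1008 ztop 37.1 top mean [554.2  97.9] rect [55
[... 1645 characters left out ...]
[527.4 179.1] rect [539.4 172.6  76.2  75.1  13.5]
scene seat_mid 0.66 [260. 258.] 638 ztop 36.5 top mean [541.9 102. ] rect [541.2 102.2  85.2  81.9  56.1]
scene seat_large 0.92 [217. 243.] 695 ztop 36.6 top mean [632.  118.3] rect [611.3 140.1  91.5 151.7  37.4]
scene seat_large 0.64 [192. 272.] 1169 ztop 36.2 top mean [609.6 192.8] rect [599.4 186.1  98.4  75.9  12.7]
scene seat_large 0.49 [227. 288.] 974 ztop 36.1 top mean [526.2 178.6] rect [538.3 172.3  73.8  75.1  13.5]
scene rest_block 0.85 [194. 267.] 1159 ztop 36.1 top mean [610.6 193. ] rect [600.3 186.8  96.5  75.   12.4]
scene tray 0.69 [387. 228.] 1449 ztop 20.8 top mean [ 453.1 -179.4] rect [ 463.4 -190.3  148.3  103.6   74.3]
```

```bash
python3 - <<'E'
from h import *
for n in("top","scene"):
    P=np.load(n+"P.npy")
    for l,c,R,zz in(("hexS",(554.5,98 if n=="top" else 101),24,(50,60)),("hexL",(478,-158 if n=="top" else -153),34,(36,48))):
        M=P[(np.hypot(P[...,0]-c[0],P[...,1]-c[1])<R)&(P[...,2]>zz[0])&(P[...,2]<zz[1])]
        a=np.radians(np.arange(0,60,1)); w=[]
        # hexagon fit: mean of the three widths, trimmed
        for t in a: w.append(np.mean([np.ptp(np.percentile(M[:,:2]@[np.cos(t+k),np.sin(t+k)],[2,98])) for k in np.radians([0,60,120])]))
        w=np.convolve(np.r_[w[-3:],w,w[:3]],np.ones(7)/7,"valid")
        i=np.argmin(w); print(n,l,"flat normal deg",i,"min/max width",w.min(),w.max(),len(M),"ctr",np.round((M[:,:2].max(0)+M[:,:2].min(0))/2,1))
E
python3 - <<'E'
import cv2
a=cv2.imread('pics/top0.png')[150:290,205:455]; cv2.imwrite('pics/c1.png',cv2.resize(a,None,fx=3.2,fy=3.2,interpolation=cv2.INTER_CUBIC))
E
```

```text
top hexS flat normal deg 22 min/max width 29.534038057429363 30.479285955067233 200 ctr [554.8  98.8]
top hexL flat normal deg 12 min/max width 43.32598568966389 44.158576371963946 423 ctr [ 477.2 -157.8]
scene hexS flat normal deg 16 min/max width 29.985414953697077 30.772499486321383 178 ctr [555.5 100.6]
scene hexL flat normal deg 13 min/max width 43.955711774473365 45.40633478637162 270 ctr [ 478.4 -153.2]
```

View pics/c1.png

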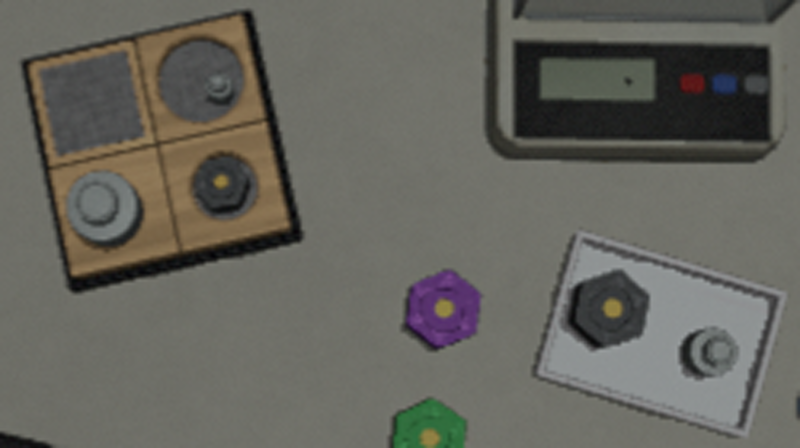

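Crop: pockets, hex_small at (221,185), mid at (710,350) and hex_large at (610,308). This matches the measurements. I'll keep the jaw line near 19° world, which fits hex_small's flats, and take mid first.

```bash
cat > g.py <<'E'
import sys; from h import *
from scipy.spatial.transform import Rotation as Ro
# usage: g.py x y z [jaw deg] : fractions to reach that pose, z-down tool
s=telemetry.read_state(); R=s["eef_rot"]; p=s["tcp_pos"]; a=[float(v) for v in sys.argv[1:]]
jaw=np.degrees(np.arctan2(R[1,1],R[0,1])); j=np.radians(a[3] if len(a)>3 else 19)
y=np.array([np.cos(j),np.sin(j),0]); z=np.array([0,0,-1.]); T=np.c_[np.cross(y,z),y,z]
print("t",s["time"],"p",p.round(1),"jaw",jaw.round(1),"w",round(s["grip_width"],3),"F",s["ft_force"].round(1),s["grip_force"])
print("turn",np.round(np.degrees(Ro.from_matrix(R.T@T).as_rotvec())/30,3),"shift",np.round(R.T@(np.array(a[:3])-p)/400,4))
E
python3 g.py 451 -224 150 19; python3 -c "
print()"
```

```text
t 1.2 p [ 139.9 -609.1  231.3] jaw -77.1 w 1.001 F [ 1.1 -0.9 -0. ] 0.0
turn [ 0.     0.    -3.202] shift [ 0.9734 -0.7643  0.2033]
```

Request:
send_rows(deltas=[0,0,-1,0.6,-0.47,0.1,0.65,0,0,-1,0.6,-0.47,0.1,0.65,0,0,-1,0.6,-0.47,0.1,0.65,0,0,-1,0.6,-0.47,0.1,0.65,0,0,-1,0.6,-0.47,0.1,0.65])

```text
time: 1.82
tcp_pos: [332.9, -370.6, 191.3]
eef_rot: [[0.732, 0.681, 0.0], [0.681, -0.732, -0.0], [0.0, 0.001, -1.0]]
ft_force: [0.7, -0.6, 0.4]
grip_width: 0.649
grip_force: 0.0
```

```bash
python3 g.py 451 -224 120 19
```

```text
t 1.825 p [ 332.9 -370.6  191.3] jaw -47.1 w 0.649 F [ 0.7 -0.6  0.4] 0.0
turn [ 1.000e-03  1.000e-03 -2.202e+00] shift [ 0.4658 -0.0672  0.1783]
```

Request:
send_rows(deltas=[0,0,-1,0.466,-0.067,0.178,0.65,0,0,-1,0.466,-0.067,0.178,0.65,0,0,-1,0.466,-0.067,0.178,0.65,0,0,-1,0.466,-0.067,0.178,0.65])

```text
time: 2.33
tcp_pos: [451.0, -222.8, 118.9]
eef_rot: [[0.289, 0.957, -0.001], [0.957, -0.289, 0.001], [0.001, -0.002, -1.0]]
ft_force: [-0.1, -0.9, -0.0]
grip_width: 0.65
grip_force: 0.0
```

Request:
send_rows(deltas=[0,0,-1,0,0,0,0.65,0,0,-1,0,0,0,0.65,0,0,-1,0,0,0,0.65])

```text
time: 2.7
tcp_pos: [450.0, -226.2, 120.5]
eef_rot: [[-0.228, 0.974, 0.0], [0.974, 0.228, -0.0], [-0.001, 0.0, -1.0]]
ft_force: [0.4, 0.2, 0.7]
grip_width: 0.65
grip_force: 0.0
```

```bash
python3 g.py 450.7 -224.3 21 19
python3 - <<'E'
from h import *
# gripper itself as seen by each camera: lowest visible parts (fingers) vs TCP
for n in("top","scene"):
    p,d=viewer.get_image(n); 
    if n=="scene": cv2.imwrite("pics/s1.png",cv2.resize(p[140:300,300:500,::-1],None,fx=3.5,fy=3.5))
E
```

```text
t 2.7 p [ 450.  -226.2  120.5] jaw 13.2 w 0.65 F [0.4 0.2 0.7] 0.0
turn [ 0.001  0.001 -0.195] shift [0.0044 0.0028 0.2487]
```

View pics/s1.png

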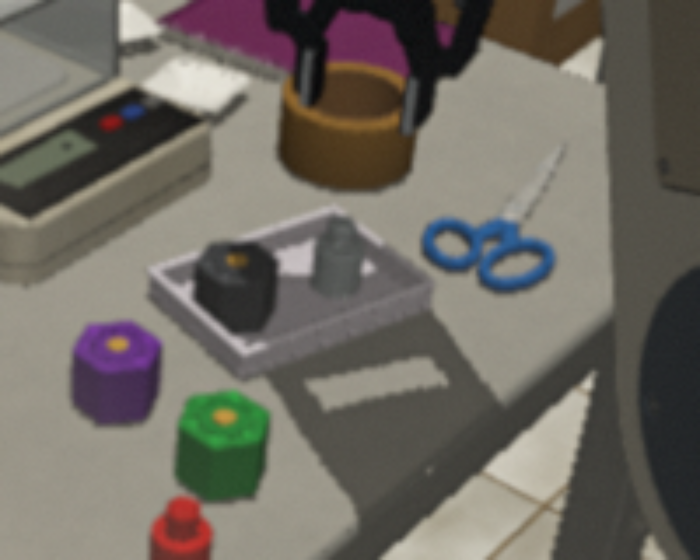

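The fingers straddle a point straight above the mid weight, whose knob is at (340,225) in the crop. Descending.

Request:
send_rows(deltas=[0,0,-0.195,0.004,0.003,0.125,0.65,0,0,-0.195,0.004,0.003,0.22,0.65,0,0,-0.195,0.004,0.003,0.249,0.65,0,0,-0.195,0.004,0.003,0.249,0.65,0,0,-0.195,0.004,0.003,0.249,0])

```text
time: 3.42
tcp_pos: [451.7, -224.3, 21.8]
eef_rot: [[-0.321, 0.947, 0.002], [0.947, 0.321, -0.001], [-0.002, 0.001, -1.0]]
ft_force: [0.4, 0.3, 0.5]
grip_width: 0.451
grip_force: 0.0
```

Request:
send_rows(deltas=[0,0,0,0,0,0,0,0,0,0,0,0,0,0,0,0,0,0,0,0,0])

```text
time: 3.8
tcp_pos: [451.9, -224.3, 22.3]
eef_rot: [[-0.322, 0.947, 0.003], [0.947, 0.322, -0.001], [-0.002, 0.002, -1.0]]
ft_force: [-1.1, 0.9, 5.8]
grip_width: 0.344
grip_force: 58.8
```

```bash
python3 g.py 452 -224.3 150 19;python3 g.py 500 0 150 19;  python3 g.py 609 188.6 150 19
```

```text
t 3.8 p [ 451.9 -224.3   22.3] jaw 18.8 w 0.344 F [-1.1  0.9  5.8] 58.77578794956207
turn [ 0.004  0.004 -0.008] shift [-0.0008  0.001  -0.3193]
t 3.8 p [ 451.9 -224.3   22.3] jaw 18.8 w 0.344 F [-1.1  0.9  5.8] 58.77578794956207
turn [ 0.004  0.004 -0.008] shift [ 0.4916  0.295  -0.3198]
t 3.8 p [ 451.9 -224.3   22.3] jaw 18.8 w 0.344 F [-1.1  0.9  5.8] 58.77578794956207
turn [ 0.004  0.004 -0.008] shift [ 0.8504  0.7046 -0.3198]
```

Request:
send_rows(deltas=[0,0,0,0,0,-0.1,0,0,0,0,0,0,-0.22,0,0,0,0,0.09,0.055,-0.3,0,0,0,0,0.22,0.13,-0.3,0,0,0,0,0.35,0.21,-0.3,0])

```text
time: 4.42
tcp_pos: [486.0, -62.9, 142.4]
eef_rot: [[-0.32, 0.947, 0.003], [0.947, 0.32, -0.001], [-0.002, 0.003, -1.0]]
ft_force: [0.3, 0.1, -2.4]
grip_width: 0.34
grip_force: 60.1
```

```bash
python3 g.py 609 188.6 130 19
```

```text
t 4.425 p [486.  -62.9 142.4] jaw 18.7 w 0.34 F [ 0.3  0.1 -2.4] 60.13891339302063
turn [ 0.006  0.003 -0.01 ] shift [0.4971 0.4928 0.0317]
```

Request:
send_rows(deltas=[0,0,0,0.1,0.1,0,0,0,0,0,0.2,0.2,0,0,0,0,0,0.3,0.3,0,0,0,0,0,0.4,0.4,0.02,0,0,0,0,0.497,0.493,0.032,0])

```text
time: 5.05
tcp_pos: [608.6, 189.5, 128.6]
eef_rot: [[-0.322, 0.947, 0.001], [0.947, 0.322, 0.0], [-0.0, 0.001, -1.0]]
ft_force: [0.5, -1.0, -2.5]
grip_width: 0.339
grip_force: 60.1
```

```bash
python3 g.py 609 188.6 57.5 19
```

```text
t 5.05 p [608.6 189.5 128.6] jaw 18.8 w 0.339 F [ 0.5 -1.  -2.5] 60.139732360839844
turn [ 0.002  0.    -0.007] shift [-2.500e-03  1.000e-04  1.778e-01]
```

Request:
send_rows(deltas=[0,0,0,-0.002,0,0.1,0,0,0,0,-0.002,0,0.16,0,0,0,0,-0.002,0,0.175,0,0,0,0,-0.002,0,0.18,0,0,0,0,-0.002,0,0.182,0])

```text
time: 5.68
tcp_pos: [609.0, 186.9, 56.3]
eef_rot: [[-0.322, 0.947, 0.002], [0.947, 0.322, 0.001], [-0.0, 0.002, -1.0]]
ft_force: [-0.8, -0.4, -2.1]
grip_width: 0.341
grip_force: 60.2
```

Request:
send_rows(deltas=[0,0,0,0,0,0.002,0,0,0,0,0,0,0.004,0])

```text
time: 5.92
tcp_pos: [608.7, 186.9, 54.3]
eef_rot: [[-0.322, 0.947, 0.001], [0.947, 0.322, 0.0], [-0.0, 0.001, -1.0]]
ft_force: [-3.1, 0.9, 8.8]
grip_width: 0.344
grip_force: 61.2
```

Request:
send_rows(deltas=[0,0,0,0,0,0,0.65,0,0,0,0,0,0,0.65,0,0,0,0,0,-0.05,0.65,0,0,0,0,0,-0.15,0.65,0,0,0,0,0,-0.2,0.65])

```text
time: 6.55
tcp_pos: [609.5, 187.3, 136.6]
eef_rot: [[-0.322, 0.947, 0.004], [0.947, 0.322, 0.001], [-0.0, 0.004, -1.0]]
ft_force: [1.4, 0.3, -0.2]
grip_width: 0.647
grip_force: 0.0
```

```bash
python3 g.py 555 99.5 110 19
```

```text
t 6.55 p [609.5 187.3 136.6] jaw 18.8 w 0.647 F [ 1.4  0.3 -0.2] 0.0
turn [ 0.008  0.    -0.007] shift [-0.1638 -0.1999  0.0657]
```

Request:
send_rows(deltas=[0,0,0,-0.08,-0.1,0.02,0.65,0,0,0,-0.164,-0.2,0.066,0.65,0,0,0,-0.164,-0.2,0.066,0.65])

```text
time: 6.92
tcp_pos: [550.2, 96.4, 106.1]
eef_rot: [[-0.32, 0.948, -0.005], [0.948, 0.32, -0.001], [0.001, -0.005, -1.0]]
ft_force: [0.7, 1.2, 0.1]
grip_width: 0.649
grip_force: 0.0
```

```bash
python3 g.py 555 99.5 43 19
python3 - <<'E'
from h import *
p,d=viewer.get_image("scene"); cv2.imwrite("pics/s2.png",cv2.resize(p[190:320,150:310,::-1],None,fx=4.5,fy=4.5))
E
```

```text
t 6.925 p [550.2  96.4 106.1] jaw 18.6 w 0.649 F [0.7 1.2 0.1] 0.0
turn [-0.009 -0.001 -0.012] shift [0.0033 0.0146 0.1576]
```

View pics/s2.png

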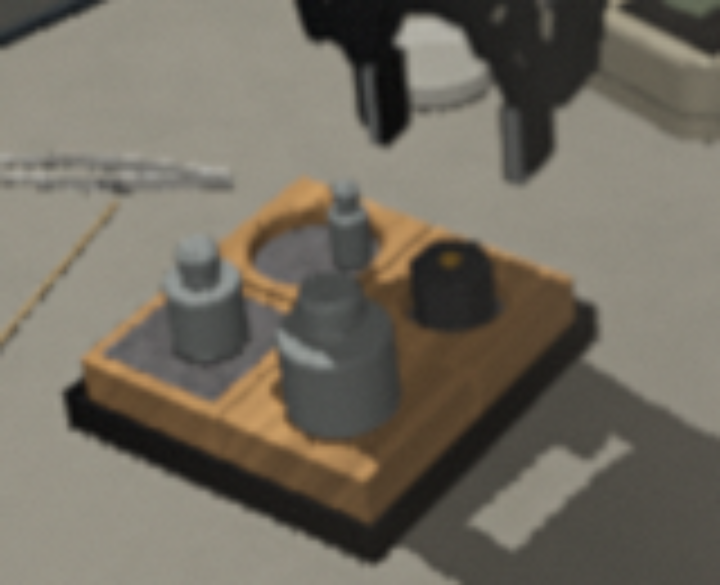

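Mid stands upright on the felt (205,310), and hex_small at (452,285) lies below the open fingers. The arm is still settling, so I hold briefly before correcting.

Request:
send_rows(deltas=[0,0,0,0,0,0.05,0.65,0,0,0,0,0,0.05,0.65])

```text
time: 7.22
tcp_pos: [553.8, 99.6, 86.6]
eef_rot: [[-0.323, 0.947, -0.001], [0.947, 0.323, 0.0], [0.0, -0.001, -1.0]]
ft_force: [-0.0, 0.4, 0.5]
grip_width: 0.648
grip_force: 0.0
```

```bash
python3 g.py 555 99.5 43 19
```

```text
t 7.225 p [553.8  99.6  86.6] jaw 18.8 w 0.648 F [-0.   0.4  0.5] 0.0
turn [-0.001 -0.    -0.006] shift [-0.0012  0.0028  0.1091]
```

Request:
send_rows(deltas=[0,0,0,-0.001,0.003,0.08,0.65,0,0,0,-0.001,0.003,0.105,0.65,0,0,0,-0.001,0.003,0.109,0.65,0,0,0,-0.001,0.003,0.109,0,0,0,0,-0.001,0.003,0.109,0])

```text
time: 7.85
tcp_pos: [555.7, 99.2, 44.8]
eef_rot: [[-0.322, 0.947, 0.002], [0.947, 0.322, 0.0], [-0.0, 0.002, -1.0]]
ft_force: [-1.1, 0.3, 4.1]
grip_width: 0.36
grip_force: 59.0
```

Request:
send_rows(deltas=[0,0,0,0,0,0,0,0,0,0,0,0,0,0,0,0,0,0,0,0,0])

```text
time: 8.22
tcp_pos: [555.8, 99.2, 44.8]
eef_rot: [[-0.322, 0.947, 0.002], [0.947, 0.322, 0.001], [-0.0, 0.002, -1.0]]
ft_force: [-0.8, 0.5, 5.9]
grip_width: 0.358
grip_force: 59.2
```

```bash
python3 g.py 490 -60 130 19
```

```text
t 8.225 p [555.8  99.2  44.8] jaw 18.8 w 0.358 F [-0.8  0.5  5.9] 59.16367946192622
turn [ 0.004  0.    -0.007] shift [-0.324  -0.2833 -0.2137]
```

Request:
send_rows(deltas=[0,0,0,0,0,-0.1,0,0,0,0,-0.02,-0.017,-0.2,0,0,0,0,-0.12,-0.1,-0.21,0,0,0,0,-0.22,-0.19,-0.21,0,0,0,0,-0.324,-0.283,-0.21,0])

```text
time: 8.85
tcp_pos: [488.8, -61.4, 128.0]
eef_rot: [[-0.323, 0.946, 0.001], [0.946, 0.323, -0.0], [-0.001, 0.001, -1.0]]
ft_force: [1.7, -1.8, -2.4]
grip_width: 0.359
grip_force: 60.4
```

```bash
python3 g.py 453.5 -225 90 19
```

```text
t 8.85 p [488.8 -61.4 128. ] jaw 18.8 w 0.359 F [ 1.7 -1.8 -2.4] 60.43893925845623
turn [ 0.002  0.001 -0.005] shift [-0.3585 -0.2157  0.095 ]
```

Request:
send_rows(deltas=[0,0,0,-0.12,-0.07,0,0,0,0,0,-0.25,-0.15,0.01,0,0,0,0,-0.359,-0.216,0.05,0,0,0,0,-0.359,-0.216,0.09,0,0,0,0,-0.359,-0.216,0.095,0])

```text
time: 9.48
tcp_pos: [452.8, -223.5, 88.5]
eef_rot: [[-0.321, 0.947, -0.002], [0.947, 0.321, 0.001], [0.002, -0.002, -1.0]]
ft_force: [0.2, 0.3, -2.2]
grip_width: 0.357
grip_force: 60.5
```

```bash
python3 g.py 453.5 -225 24.5 19
```

```text
t 9.475 p [ 452.8 -223.5   88.5] jaw 18.7 w 0.357 F [ 0.2  0.3 -2.2] 60.47698728740215
turn [-0.003 -0.004 -0.009] shift [-0.0044  0.0008  0.1599]
```

Request:
send_rows(deltas=[0,0,0,-0.003,0,0.1,0,0,0,0,-0.003,0,0.14,0,0,0,0,-0.003,0,0.155,0,0,0,0,-0.003,0,0.16,0,0,0,0,-0.003,0,0.163,0])

```text
time: 10.1
tcp_pos: [454.8, -225.2, 24.8]
eef_rot: [[-0.322, 0.947, 0.001], [0.947, 0.322, -0.001], [-0.001, 0.001, -1.0]]
ft_force: [0.2, 1.2, -1.4]
grip_width: 0.359
grip_force: 60.7
```

Request:
send_rows(deltas=[0,0,0,0,0,0.003,0,0,0,0,0,0,0.006,0,0,0,0,0,0,0.006,0])

```text
time: 10.48
tcp_pos: [454.9, -225.3, 24.6]
eef_rot: [[-0.322, 0.947, 0.002], [0.947, 0.322, -0.001], [-0.001, 0.001, -1.0]]
ft_force: [-5.5, 4.9, 27.2]
grip_width: 0.356
grip_force: 63.5
```

Request:
send_rows(deltas=[0,0,0,0,0,0,0.65,0,0,0,0,0,0,0.65,0,0,0,0,0,-0.05,0.65,0,0,0,0,0,-0.2,0.65,0,0,0,0.02,0.01,-0.27,0.65])

```text
time: 11.1
tcp_pos: [456.6, -217.1, 132.3]
eef_rot: [[-0.321, 0.947, 0.003], [0.947, 0.321, -0.002], [-0.002, 0.002, -1.0]]
ft_force: [0.2, -0.4, 0.0]
grip_width: 0.651
grip_force: 0.0
```

```bash
python3 g.py 530 -20 130 19
```

```text
t 11.1 p [ 456.6 -217.1  132.3] jaw 18.7 w 0.651 F [ 0.2 -0.4  0. ] 0.0
turn [ 0.005  0.005 -0.009] shift [0.4077 0.3322 0.0054]
```

Request:
send_rows(deltas=[0,0,0,0.408,0.332,0.005,0.65,0,0,0,0.408,0.332,0.005,0.65,0,0,0,0.408,0.332,0.005,0.65,0,0,0,0.408,0.332,0.005,0.65])

```text
time: 11.6
tcp_pos: [529.6, -16.1, 127.8]
eef_rot: [[-0.325, 0.946, 0.001], [0.946, 0.325, 0.0], [-0.0, 0.001, -1.0]]
ft_force: [-0.2, 0.3, 0.1]
grip_width: 0.651
grip_force: 0.0
```

```bash
python3 g.py 608.7 187 125 19
```

```text
t 11.6 p [529.6 -16.1 127.8] jaw 19.0 w 0.651 F [-0.2  0.3  0.1] 0.0
turn [ 0.002  0.    -0.002] shift [0.4159 0.352  0.0074]
```

Request:
send_rows(deltas=[0,0,0,0.416,0.352,0,0.65,0,0,0,0.416,0.352,0,0.65,0,0,0,0.416,0.352,0,0.65,0,0,0,0.416,0.352,0.007,0.65,0,0,0,0.416,0.352,0.007,0.65])

```text
time: 12.22
tcp_pos: [608.7, 186.1, 124.5]
eef_rot: [[-0.325, 0.946, 0.0], [0.946, 0.325, 0.0], [0.0, 0.0, -1.0]]
ft_force: [0.3, 0.3, -1.4]
grip_width: 0.646
grip_force: 0.0
```

```bash
python3 g.py 608.7 187 55 19
```

```text
t 12.225 p [608.7 186.1 124.5] jaw 19.0 w 0.646 F [ 0.3  0.3 -1.4] 0.0
turn [ 0.001 -0.    -0.001] shift [0.0022 0.0007 0.1738]
```

Request:
send_rows(deltas=[0,0,0,0.002,0,0.1,0.65,0,0,0,0.002,0,0.165,0.65,0,0,0,0.002,0,0.174,0.65,0,0,0,0.002,0,0.174,0,0,0,0,0.002,0,0.174,0])

```text
time: 12.85
tcp_pos: [608.9, 184.5, 56.9]
eef_rot: [[-0.322, 0.947, 0.002], [0.947, 0.322, 0.0], [-0.0, 0.002, -1.0]]
ft_force: [0.0, 0.1, 1.1]
grip_width: 0.337
grip_force: 59.5
```

Request:
send_rows(deltas=[0,0,0,0,0,0,0,0,0,0,0,0,0,0,0,0,0,0,0,0,0])

```text
time: 13.22
tcp_pos: [608.9, 184.5, 56.8]
eef_rot: [[-0.322, 0.947, 0.002], [0.947, 0.322, 0.0], [-0.001, 0.002, -1.0]]
ft_force: [-0.5, -2.6, 6.8]
grip_width: 0.334
grip_force: 59.9
```

```bash
python3 g.py 555.5 99.5 100 19
```

```text
t 13.225 p [608.9 184.5  56.8] jaw 18.8 w 0.334 F [-0.5 -2.6  6.8] 59.85723316669464
turn [ 0.004  0.001 -0.007] shift [-0.1583 -0.1947 -0.1084]
```

Request:
send_rows(deltas=[0,0,0,0,0,-0.1,0,0,0,0,-0.08,-0.1,-0.13,0,0,0,0,-0.165,-0.196,-0.13,0,0,0,0,-0.165,-0.196,-0.1,0,0,0,0,-0.165,-0.196,-0.08,0])

```text
time: 13.85
tcp_pos: [555.5, 97.1, 87.1]
eef_rot: [[-0.321, 0.947, 0.001], [0.947, 0.321, 0.0], [0.0, 0.001, -1.0]]
ft_force: [0.8, 0.4, -2.3]
grip_width: 0.337
grip_force: 60.0
```

Request:
send_rows(deltas=[0,0,0,0,0,0,0])

```text
time: 13.98
tcp_pos: [555.2, 97.7, 86.5]
eef_rot: [[-0.323, 0.946, -0.001], [0.946, 0.323, 0.0], [0.0, -0.001, -1.0]]
ft_force: [-0.3, 0.5, -2.3]
grip_width: 0.34
grip_force: 60.0
```

```bash
python3 g.py 555.5 97 47 19
python3 - <<'E'
from h import *
E0=np.array([0,0])
for n in("top","scene"):
    p,d=viewer.get_image(n); P=cloud(n,d)
    cv2.imwrite(f"pics/{n}3.png",cv2.resize(p[190:310,150:310,::-1] if n=="scene" else p[150:245,205:305,::-1],None,fx=4,fy=4))
    for l in("weight_mid","weight_small","weight_large","hex_small"):
        for q in finder.masks_of(l,n)[:2]:
            M=P[q["region"]]; M=M[~np.isnan(M[:,0])]; z=np.percentile(M[:,2],96); T=M[M[:,2]>z-4]
            print(n,l,round(q["conf"],2),np.round(q["pixel"]),len(M),z.round(1),T[:,:2].mean(0).round(1))
E
```

```text
t 13.975 p [555.2  97.7  86.5] jaw 18.8 w 0.34 F [-0.3  0.5 -2.3] 60.01595735549927
turn [-0.002 -0.001 -0.006] shift [-0.0018  0.0003  0.0987]
top weight_large 0.48 [427. 256.] 236 36.4 [ 453.4 -227.3]
top hex_small 0.73 [427. 257.] 244 36.4 [ 453.5 -227.2]
scene weight_mid 0.95 [351. 296.] 434 47.4 [356.8  42.4]
scene weight_mid 0.53 [248. 237.] 387 113.3 [550.8 101.6]
scene weight_small 0.43 [224. 242.] 118 60.5 [618.4 105.7]
scene weight_large 0.91 [229. 267.] 812 92.9 [535.3 175.8]
scene hex_small 0.84 [397. 216.] 281 35.1 [ 453.9 -222.3]
scene hex_small 0.64 [255. 260.] 966 36.2 [547.1  99.2]
```

View pics/scene3.png

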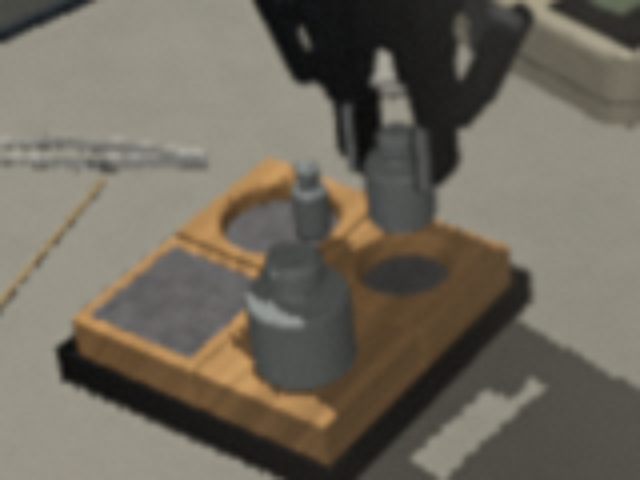

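Mid hangs upright over its empty pocket (403,274). The tray hexagons are on the floor. Lowering.

Request:
send_rows(deltas=[0,0,0,-0.001,0,0.05,0,0,0,0,-0.001,0,0.085,0,0,0,0,-0.001,0,0.095,0,0,0,0,-0.001,0,0.1,0,0,0,0,-0.001,0,0.103,0])

```text
time: 15.1
tcp_pos: [555.5, 96.6, 46.4]
eef_rot: [[-0.322, 0.947, 0.001], [0.947, 0.322, 0.0], [-0.0, 0.001, -1.0]]
ft_force: [-0.0, 0.8, -1.9]
grip_width: 0.337
grip_force: 60.0
```

Request:
send_rows(deltas=[0,0,0,0,0,0.002,0,0,0,0,0,0,0.003,0])

```text
time: 15.35
tcp_pos: [555.4, 96.6, 45.2]
eef_rot: [[-0.322, 0.947, 0.0], [0.947, 0.322, 0.0], [-0.0, 0.0, -1.0]]
ft_force: [-0.2, -0.0, -2.5]
grip_width: 0.339
grip_force: 60.0
```

Deep in the pocket (block top would have stopped it at 57); a touch further to contact.

Request:
send_rows(deltas=[0,0,0,0,0,0.003,0,0,0,0,0,0,0.006,0])

```text
time: 15.6
tcp_pos: [555.5, 96.6, 44.6]
eef_rot: [[-0.322, 0.947, 0.0], [0.947, 0.322, 0.0], [-0.0, 0.0, -1.0]]
ft_force: [-8.5, -2.0, 29.4]
grip_width: 0.336
grip_force: 63.0
```

Request:
send_rows(deltas=[0,0,0,0,0,0,0.6,0,0,0,0,0,0,0.6,0,0,0,0,0,-0.05,0.5,0,0,0,0,0,-0.15,0.5,0,0,0,0,0,-0.2,0.5])

```text
time: 16.23
tcp_pos: [556.4, 96.7, 125.6]
eef_rot: [[-0.322, 0.947, 0.003], [0.947, 0.322, 0.0], [-0.001, 0.003, -1.0]]
ft_force: [-0.4, -0.5, -0.6]
grip_width: 0.502
grip_force: 0.0
```

```bash
python3 g.py 619 103.2 100 19
```

```text
t 16.225 p [556.4  96.7 125.6] jaw 18.8 w 0.502 F [-0.4 -0.5 -0.6] 0.0
turn [ 0.006  0.001 -0.007] shift [-0.0351  0.1532  0.0644]
```

Request:
send_rows(deltas=[0,0,0,-0.035,0.153,0.064,0.5,0,0,0,-0.035,0.153,0.064,0.5,0,0,0,-0.035,0.153,0.064,0.5,0,0,0,-0.035,0.153,0.064,0.5])

```text
time: 16.73
tcp_pos: [616.7, 102.9, 97.5]
eef_rot: [[-0.322, 0.947, -0.0], [0.947, 0.322, -0.0], [0.0, -0.001, -1.0]]
ft_force: [0.8, -0.5, -0.6]
grip_width: 0.502
grip_force: 0.0
```

```bash
python3 g.py 619 103.2 41 19
```

```text
t 16.725 p [616.7 102.9  97.5] jaw 18.8 w 0.502 F [ 0.8 -0.5 -0.6] 0.0
turn [-0.001 -0.    -0.007] shift [-0.0012  0.0057  0.1412]
```

Request:
send_rows(deltas=[0,0,0,0,0.004,0.1,0.5,0,0,0,0,0.004,0.135,0.5,0,0,0,0,0.004,0.141,0.5,0,0,0,0,0.004,0.141,0.5])

```text
time: 17.23
tcp_pos: [619.5, 103.6, 41.3]
eef_rot: [[-0.322, 0.947, 0.001], [0.947, 0.322, 0.0], [-0.0, 0.001, -1.0]]
ft_force: [0.7, -0.3, -0.2]
grip_width: 0.501
grip_force: 0.0
```

Request:
send_rows(deltas=[0,0,0,0,0,0,0,0,0,0,0,0,0,0,0,0,0,0,0,0,0,0,0,0,0,0,0,0])

```text
time: 17.73
tcp_pos: [620.0, 103.7, 41.6]
eef_rot: [[-0.322, 0.947, 0.002], [0.947, 0.322, 0.0], [-0.0, 0.002, -1.0]]
ft_force: [-1.1, 0.2, 7.2]
grip_width: 0.171
grip_force: 58.5
```

```bash
python3 g.py 608.7 188.6 110 19
```

```text
t 17.725 p [620.  103.7  41.6] jaw 18.8 w 0.171 F [-1.1  0.2  7.2] 58.50825905799866
turn [ 0.003  0.001 -0.007] shift [ 0.21   0.042 -0.171]
```

Request:
send_rows(deltas=[0,0,0,0,0,-0.1,0,0,0,0,0.1,0.02,-0.12,0,0,0,0,0.21,0.042,-0.12,0,0,0,0,0.21,0.042,-0.08,0,0,0,0,0.21,0.042,-0.05,0])

```text
time: 18.35
tcp_pos: [607.3, 188.1, 59.3]
eef_rot: [[-0.323, 0.946, -0.001], [0.946, 0.323, -0.001], [-0.0, -0.001, -1.0]]
ft_force: [0.8, -0.4, -0.7]
grip_width: 0.167
grip_force: 58.6
```

```bash
python3 g.py 608.7 188.6 54 19
```

```text
t 18.35 p [607.3 188.1  59.3] jaw 18.8 w 0.167 F [ 0.8 -0.4 -0.7] 58.625051379203796
turn [-0.003  0.    -0.006] shift [0.0001 0.0038 0.0133]
```

Request:
send_rows(deltas=[0,0,0,0,0,0.007,0,0,0,0,0,0,0.012,0,0,0,0,0,0,0.015,0])

```text
time: 18.73
tcp_pos: [608.3, 187.9, 54.6]
eef_rot: [[-0.321, 0.947, 0.0], [0.947, 0.321, 0.0], [-0.0, 0.0, -1.0]]
ft_force: [0.2, 0.3, -0.8]
grip_width: 0.168
grip_force: 58.6
```

Request:
send_rows(deltas=[0,0,0,0,0,0.003,0,0,0,0,0,0,0.006,0])

```text
time: 18.98
tcp_pos: [608.5, 188.4, 53.4]
eef_rot: [[-0.322, 0.947, 0.001], [0.947, 0.322, 0.0], [-0.0, 0.001, -1.0]]
ft_force: [-4.3, -2.4, 15.1]
grip_width: 0.168
grip_force: 60.3
```

Request:
send_rows(deltas=[0,0,0,0,0,0,0.4,0,0,0,0,0,0,0.4,0,0,0,0,0,-0.05,0.4,0,0,0,0,0,-0.15,0.6,0,0,0,0,0,-0.22,0.85])

```text
time: 19.6
tcp_pos: [608.8, 188.7, 143.0]
eef_rot: [[-0.322, 0.947, 0.002], [0.947, 0.322, 0.001], [-0.0, 0.002, -1.0]]
ft_force: [-0.1, -0.2, -0.1]
grip_width: 0.792
grip_force: 0.0
```

```bash
python3 g.py 535.5 174.1 130 19
```

```text
t 19.6 p [608.8 188.7 143. ] jaw 18.8 w 0.792 F [-0.1 -0.2 -0.1] 0.0
turn [ 0.004  0.    -0.007] shift [ 0.0244 -0.1853  0.0321]
```

Request:
send_rows(deltas=[0,0,0,0.024,-0.185,0.03,0.85,0,0,0,0.024,-0.185,0.03,0.85,0,0,0,0.024,-0.185,0.03,0.85,0,0,0,0.024,-0.185,0.03,0.85])

```text
time: 20.1
tcp_pos: [536.7, 174.2, 129.1]
eef_rot: [[-0.322, 0.947, 0.003], [0.947, 0.322, 0.001], [-0.0, 0.003, -1.0]]
ft_force: [0.4, 0.1, 0.1]
grip_width: 0.846
grip_force: 0.0
```

```bash
python3 g.py 535.5 174.1 53.5 19
```

```text
t 20.1 p [536.7 174.2 129.1] jaw 18.8 w 0.846 F [0.4 0.1 0.1] 0.0
turn [ 0.005  0.    -0.007] shift [ 0.0007 -0.0035  0.1889]
```

Request:
send_rows(deltas=[0,0,0,0,-0.001,0.1,0.85,0,0,0,0,-0.001,0.17,0.85,0,0,0,0,-0.001,0.189,0.85,0,0,0,0,-0.001,0.189,0.85,0,0,0,0,-0.001,0.189,0])

```text
time: 20.72
tcp_pos: [535.6, 173.9, 53.6]
eef_rot: [[-0.322, 0.947, 0.002], [0.947, 0.322, 0.001], [-0.0, 0.002, -1.0]]
ft_force: [0.7, -0.1, 0.4]
grip_width: 0.658
grip_force: 0.0
```

Request:
send_rows(deltas=[0,0,0,0,0,0,0,0,0,0,0,0,0,0,0,0,0,0,0,0,0,0,0,0,0,0,0,0])

```text
time: 21.22
tcp_pos: [536.3, 174.1, 54.4]
eef_rot: [[-0.322, 0.947, 0.004], [0.947, 0.322, 0.001], [-0.0, 0.004, -1.0]]
ft_force: [1.0, 0.2, 4.6]
grip_width: 0.515
grip_force: 60.6
```

```bash
python3 g.py 627.1 117 110 19
```

```text
t 21.225 p [536.3 174.1  54.4] jaw 18.8 w 0.515 F [1.  0.2 4.6] 60.609673261642456
turn [ 0.008  0.    -0.007] shift [-0.2083  0.1694 -0.1382]
```

Request:
send_rows(deltas=[0,0,0,0,0,-0.08,0,0,0,0,0,0,-0.18,0,0,0,0,-0.1,0.08,-0.19,0,0,0,0,-0.208,0.169,-0.19,0,0,0,0,-0.208,0.169,-0.19,0])

```text
time: 21.85
tcp_pos: [628.7, 114.6, 129.5]
eef_rot: [[-0.319, 0.948, 0.004], [0.948, 0.319, 0.0], [-0.001, 0.004, -1.0]]
ft_force: [-0.6, 0.1, -5.1]
grip_width: 0.513
grip_force: 63.6
```

Request:
send_rows(deltas=[0,0,0,0,0,0.06,0,0,0,0,0,0,0.1,0,0,0,0,0,0,0.11,0])

```text
time: 22.22
tcp_pos: [623.7, 116.7, 83.1]
eef_rot: [[-0.322, 0.947, -0.003], [0.947, 0.322, -0.0], [0.001, -0.003, -1.0]]
ft_force: [-0.1, -0.1, -4.1]
grip_width: 0.516
grip_force: 63.6
```

```bash
python3 g.py 627.1 117 44 19
python3 - <<'E'
from h import *
for n in("top","scene"):
    p,d=viewer.get_image(n); P=cloud(n,d)
    cv2.imwrite(f"pics/{n}4.png",cv2.resize(p[190:310,150:310,::-1],None,fx=4,fy=4))
    for l in("weight_mid","weight_small","weight_large","seat_large","seat_small"):
        for q in finder.masks_of(l,n)[:2]:
            M=P[q["region"]]; M=M[~np.isnan(M[:,0])]; z=np.percentile(M[:,2],96); T=M[M[:,2]>z-4]
            print(n,l,round(q["conf"],2),np.round(q["pixel"]),len(M),z.round(1),T[:,:2].mean(0).round(1))
E
```

```text
t 22.225 p [623.7 116.7  83.1] jaw 18.8 w 0.516 F [-0.1 -0.1 -4.1] 63.62740874290466
turn [-0.006 -0.001 -0.006] shift [-0.0021  0.0086  0.0977]
scene weight_mid 0.97 [351. 294.] 431 47.4 [357.3  42.6]
scene weight_mid 0.73 [251. 252.] 316 70.4 [551.1 101.8]
scene weight_small 0.51 [191. 259.] 210 73.7 [608.6 189.3]
scene weight_small 0.5 [224. 281.] 1544 36.0 [536.5 173.6]
scene weight_large 0.93 [218. 224.] 571 122.4 [622.7 120.7]
scene seat_large 0.95 [223. 244.] 759 36.2 [620.  123.3]
scene seat_small 0.63 [227. 284.] 1682 36.0 [538.1 172.8]
```

View pics/scene4.png

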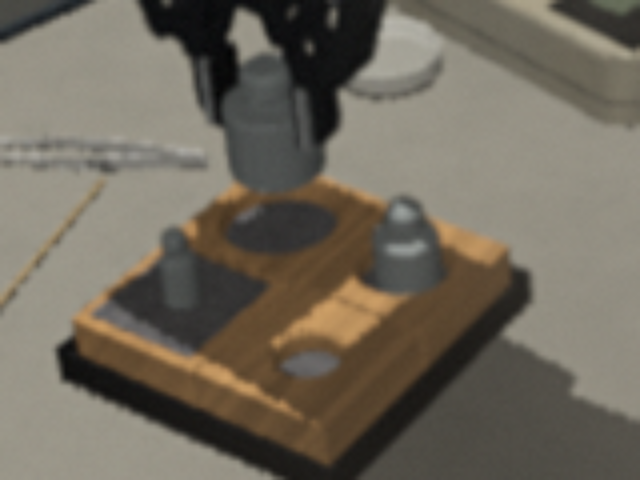

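Mid sits down in its pocket (405,250) and small stands on the felt (178,270). Large hangs over its pocket (283,225), and the small pocket is clear (310,360).

Request:
send_rows(deltas=[0,0,0,0,0,0.02,0,0,0,0,0,0,0.03,0])

```text
time: 23.08
tcp_pos: [624.8, 116.5, 71.7]
eef_rot: [[-0.322, 0.947, -0.001], [0.947, 0.322, -0.0], [0.0, -0.001, -1.0]]
ft_force: [-0.0, 0.3, -4.8]
grip_width: 0.516
grip_force: 63.6
```

```bash
python3 g.py 627.1 117 44 19
```

```text
t 23.075 p [624.8 116.5  71.7] jaw 18.8 w 0.516 F [-0.   0.3 -4.8] 63.62871050834656
turn [-0.002 -0.    -0.007] shift [-0.0007  0.0059  0.0692]
```

Request:
send_rows(deltas=[0,0,0,0,0.004,0.02,0,0,0,0,0,0.004,0.04,0,0,0,0,0,0.004,0.055,0,0,0,0,0,0.004,0.065,0,0,0,0,0,0.004,0.069,0])

```text
time: 23.7
tcp_pos: [626.7, 117.1, 44.6]
eef_rot: [[-0.322, 0.947, -0.0], [0.947, 0.322, -0.0], [0.0, -0.0, -1.0]]
ft_force: [0.1, -0.1, -3.9]
grip_width: 0.511
grip_force: 63.6
```

Request:
send_rows(deltas=[0,0,0,0,0,0.003,0,0,0,0,0,0,0.004,0])

```text
time: 23.95
tcp_pos: [626.9, 117.1, 43.5]
eef_rot: [[-0.322, 0.947, 0.0], [0.947, 0.322, 0.0], [-0.0, 0.0, -1.0]]
ft_force: [0.7, -0.4, -4.3]
grip_width: 0.517
grip_force: 63.6
```

Request:
send_rows(deltas=[0,0,0,0,0,0.003,0,0,0,0,0,0,0.006,0])

```text
time: 24.2
tcp_pos: [627.1, 117.1, 42.4]
eef_rot: [[-0.322, 0.947, 0.0], [0.947, 0.322, 0.0], [-0.0, 0.0, -1.0]]
ft_force: [-6.2, -0.5, 17.1]
grip_width: 0.512
grip_force: 65.7
```

Request:
send_rows(deltas=[0,0,0,0,0,0,0.75,0,0,0,0,0,0,0.75,0,0,0,0,0,-0.05,0.75,0,0,0,0,0,-0.15,0.6,0,0,0,0,0,-0.22,0.5])

```text
time: 24.82
tcp_pos: [627.7, 117.3, 131.9]
eef_rot: [[-0.322, 0.947, 0.003], [0.947, 0.322, 0.0], [-0.0, 0.003, -1.0]]
ft_force: [-0.0, 0.8, -0.3]
grip_width: 0.496
grip_force: 0.0
```

```bash
python3 g.py 608.8 188.4 110 19
```

```text
t 24.825 p [627.7 117.3 131.9] jaw 18.8 w 0.496 F [-0.   0.8 -0.3] 0.0
turn [ 0.005  0.001 -0.007] shift [0.1836 0.0123 0.0548]
```

Request:
send_rows(deltas=[0,0,0,0.184,0.012,0.05,0.5,0,0,0,0.184,0.012,0.05,0.5,0,0,0,0.184,0.012,0.055,0.5,0,0,0,0.184,0.012,0.055,0.5])

```text
time: 25.32
tcp_pos: [608.0, 187.6, 107.2]
eef_rot: [[-0.322, 0.947, 0.0], [0.947, 0.322, -0.0], [-0.0, 0.0, -1.0]]
ft_force: [0.4, -0.9, 0.6]
grip_width: 0.501
grip_force: 0.0
```

```bash
python3 g.py 608.8 188.4 53 19
```

```text
t 25.325 p [608.  187.6 107.2] jaw 18.8 w 0.501 F [ 0.4 -0.9  0.6] 0.0
turn [ 0.     0.001 -0.008] shift [0.0013 0.0025 0.1355]
```

Request:
send_rows(deltas=[0,0,0,0.001,0.002,0.08,0.5,0,0,0,0.001,0.002,0.13,0.5,0,0,0,0.001,0.002,0.135,0.5,0,0,0,0.001,0.002,0.135,0.5,0,0,0,0.001,0.002,0.135,0])

```text
time: 25.95
tcp_pos: [609.0, 189.1, 53.9]
eef_rot: [[-0.322, 0.947, 0.001], [0.947, 0.322, 0.0], [-0.0, 0.002, -1.0]]
ft_force: [0.3, 1.4, -0.6]
grip_width: 0.302
grip_force: 0.0
```

Request:
send_rows(deltas=[0,0,0,0,0,0,0,0,0,0,0,0,0,0,0,0,0,0,0,0,0])

```text
time: 26.32
tcp_pos: [609.0, 189.2, 54.0]
eef_rot: [[-0.322, 0.947, 0.002], [0.947, 0.322, 0.0], [-0.0, 0.002, -1.0]]
ft_force: [0.4, 0.0, 6.0]
grip_width: 0.167
grip_force: 58.6
```

```bash
python3 g.py 537.3 171 95 19
```

```text
t 26.325 p [609.  189.2  54. ] jaw 18.8 w 0.167 F [0.4 0.  6. ] 58.64076375961304
turn [ 0.004  0.    -0.007] shift [ 0.0147 -0.1843 -0.1029]
```

Request:
send_rows(deltas=[0,0,0,0,0,-0.08,0,0,0,0,0.007,-0.08,-0.1,0,0,0,0,0.016,-0.184,-0.1,0,0,0,0,0.016,-0.184,-0.08,0,0,0,0,0.016,-0.184,-0.05,0])

```text
time: 26.95
tcp_pos: [537.5, 171.7, 73.0]
eef_rot: [[-0.322, 0.947, 0.002], [0.947, 0.322, 0.001], [-0.0, 0.002, -1.0]]
ft_force: [0.1, -0.5, -0.2]
grip_width: 0.165
grip_force: 58.7
```

Request:
send_rows(deltas=[0,0,0,0,0,0,0,0,0,0,0,0,0,0])

```text
time: 27.2
tcp_pos: [537.2, 171.5, 72.6]
eef_rot: [[-0.322, 0.947, -0.0], [0.947, 0.322, 0.0], [0.0, -0.0, -1.0]]
ft_force: [-0.2, 0.4, -2.1]
grip_width: 0.164
grip_force: 58.7
```

```bash
python3 g.py 537.3 171.6 43 19
python3 - <<'E'
from h import *
for n in("top","scene"):
    p,d=viewer.get_image(n)
    if n=="scene": cv2.imwrite(f"pics/{n}5.png",cv2.resize(p[190:310,150:310,::-1],None,fx=4,fy=4))
E
```

```text
t 27.2 p [537.2 171.5  72.6] jaw 18.8 w 0.164 F [-0.2  0.4 -2.1] 58.720144629478455
turn [-0.    -0.    -0.007] shift [0.0002 0.0004 0.074 ]
```

View pics/scene5.png

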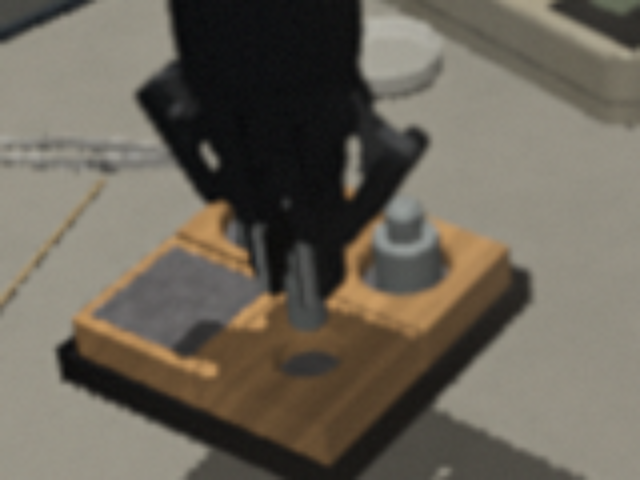

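The small weight hangs just above its pocket (310,360), so I lower it straight down.

Request:
send_rows(deltas=[0,0,0,0,0,0.03,0,0,0,0,0,0,0.05,0,0,0,0,0,0,0.065,0,0,0,0,0,0,0.072,0,0,0,0,0,0,0.075,0])

```text
time: 27.92
tcp_pos: [536.5, 171.3, 42.7]
eef_rot: [[-0.322, 0.947, -0.0], [0.947, 0.322, -0.0], [0.0, -0.0, -1.0]]
ft_force: [-0.1, 1.4, -1.5]
grip_width: 0.168
grip_force: 58.7
```

Request:
send_rows(deltas=[0,0,0,0,0,0.002,0,0,0,0,0,0,0.003,0])

```text
time: 28.18
tcp_pos: [536.7, 171.4, 42.0]
eef_rot: [[-0.322, 0.947, 0.0], [0.947, 0.322, 0.0], [-0.0, 0.0, -1.0]]
ft_force: [-0.9, -0.3, 3.7]
grip_width: 0.167
grip_force: 59.0
```

Request:
send_rows(deltas=[0,0,0,0,0,0,0.4,0,0,0,0,0,0,0.4,0,0,0,0,0,-0.05,0.4,0,0,0,0,0,-0.15,0.4,0,0,0,0,0,-0.25,0.4])

```text
time: 28.8
tcp_pos: [536.6, 171.4, 143.9]
eef_rot: [[-0.322, 0.947, 0.0], [0.947, 0.322, 0.0], [0.0, 0.0, -1.0]]
ft_force: [0.5, -0.3, 0.3]
grip_width: 0.402
grip_force: 0.0
```

Request:
send_rows(deltas=[0,0,0,-0.3,-0.3,-0.1,0.4,0,0,0,-0.3,-0.3,-0.1,0.4,0,0,0,-0.3,-0.3,-0.1,0.4,0,0,0,-0.3,-0.3,-0.1,0.4])

```text
time: 29.3
tcp_pos: [460.7, 17.0, 183.7]
eef_rot: [[-0.319, 0.948, 0.002], [0.948, 0.319, -0.0], [-0.001, 0.002, -1.0]]
ft_force: [0.6, 0.6, 0.2]
grip_width: 0.399
grip_force: 0.0
```

Run:
```python
from h import *
for n in("top","scene"):
    p,d=viewer.get_image(n); P=cloud(n,d)
    a=p[150:290,205:455] if n=="top" else p[180:320,150:430]
    cv2.imwrite(f"pics/{n}6.png",cv2.resize(a[:,:,::-1],None,fx=2.8,fy=2.8,interpolation=cv2.INTER_CUBIC))
    for l in("weight_mid","weight_small","weight_large","hex_small","hex_large"):
        for q in finder.masks_of(l,n)[:3]:
            M=P[q["region"]]; M=M[~np.isnan(M[:,0])]; z=np.percentile(M[:,2],96); T=M[M[:,2]>z-4]
            print(n,l,round(q["conf"],2),np.round(q["pixel"]),len(M),z.round(1),T[:,:2].mean(0).round(1))
a,b=[cv2.imread(f"pics/{n}6.png") for n in("top","scene")]
w=max(a.shape[1],b.shape[1]); a,b=[cv2.copyMakeBorder(x[:300*99],0,0,0,w-x.shape[1],0) for x in(a,b)]
v=np.vstack([a,b]); f=min(800/v.shape[1],600/v.shape[0]); cv2.imwrite("pics/both6.png",cv2.resize(v,None,fx=f,fy=f))
```

```text
top weight_mid 0.44 [427. 257.] 198 36.7 [ 452.5 -226.1]
top weight_small 0.72 [393. 247.] 460 43.5 [ 477.2 -158.1]
top weight_large 0.87 [269. 174.] 472 81.6 [624.6 114.6]
top hex_large 0.8 [393. 246.] 453 43.5 [ 476.9 -157.7]
top hex_large 0.72 [339. 285.] 358 40.7 [391.1 -39.6]
scene weight_mid 0.87 [250. 251.] 329 70.2 [551.3 100.5]
scene weight_mid 0.72 [353. 297.] 386 47.8 [356.6  43. ]
scene weight_small 0.74 [227. 278.] 164 61.7 [536.2 171.5]
scene weight_large 0.8 [222. 234.] 642 80.8 [624.1 118.6]
scene weight_large 0.72 [396. 215.] 261 35.2 [ 452.7 -220.7]
scene weight_large 0.51 [252. 253.] 349 70.4 [551.7 100.1]
scene hex_small 0.51 [396. 214.] 294 35.2 [ 454.  -221.9]
scene hex_large 0.91 [361. 266.] 678 39.4 [392.5 -34.3]
scene hex_large 0.85 [330. 250.] 668 39.3 [477.5 -43.7]
scene hex_large 0.66 [366. 221.] 535 42.3 [ 478.4 -153.4]
```

View pics/both6.png

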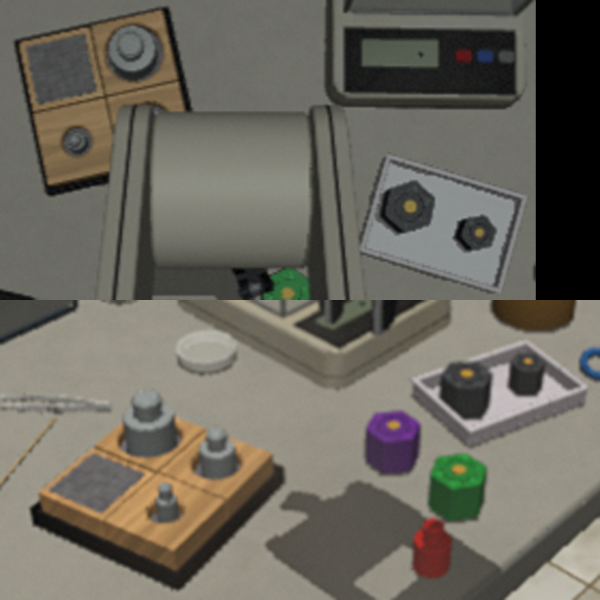

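All three knobbed weights are down in their own pockets: large (150,425), mid (217,453), small (165,503). Both hexagons stand in the tray (408,208) and (477,233), and the top heights agree with seated values. The gripper is well clear.

Request:
send_rows(deltas=[0,0,0,0,0,0,0.4,0,0,0,0,0,0,0.4,0,0,0,0,0,0,0.4])

```text
time: 30.28
tcp_pos: [461.5, 19.1, 181.7]
eef_rot: [[-0.322, 0.947, -0.0], [0.947, 0.322, 0.0], [0.0, -0.0, -1.0]]
ft_force: [0.6, 0.7, 0.4]
grip_width: 0.402
grip_force: 0.0
```

```bash
python3 -c "
from plant import close_job; print(close_job())"
```

```text
the job is handed in; nothing more can be done
None
```

The job is handed in at about 30 s of the 115 s allowed: the last pictures show all three knobbed weights down in their own pockets and both hexagonal weights standing in the tray, but the hand-in returned no verdict.

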